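Unclip the cutlery caddy and hang it up to drain

ROBOT

A 6-joint arm with a two-finger parallel gripper is mounted at the origin on the work surface. World frame = base frame: x ahead of the robot, y to its left, z up, the work surface at z = 0. Lengths are in m, angles in degrees, forces in N, time in s.
With the tool pointing down it reaches from about 0.4 to 0.825 m from the base axis. Payload 7 kg.
Tool frame: the origin (TCP) lies between the finger pads; the fingertips stand 22 mm ahead of it and the grasp point (between the pads) lies 3 mm ahead of it; z points along the fingers, y is the line along which they close (so a half turn about z gives the same grasp; the last joint's range is limited). The gripper opens to 88 mm and grips with 3 to 60 N. Pads are 19 mm wide; open, the fingers measure 130 mm over their backs; the gripper's body (78 mm by 193 mm) begins 47 mm behind the grasp point.
Start: joints at [-56.545, 20.546, 0.682, 0, -70.136, -16.507], TCP at [0.197, -0.646, 0.249] pointing down, gripper open.
Joint ranges: [-176.03, 176.03], [-82.01, 121.73], [-58.28, 71.71], [-173.87, 95.51], [-174.79, -0.11], [-173.66, 173.66]. Speed limits (degrees/s): [136.94, 136.94, 172.46, 180, 180, 180].

INTERFACE

Orientations are given as [roll, pitch, yaw] about the fixed x, y, z axes, in that order (R = Rz(yaw) Ry(pitch) Rx(roll)).
In Python, from plant import ctrl gives the robot as it stands.
- The arm moves only by the tool apply_moves, never from a script. Its argument "targets" is a list of rows, each an object with "travel": the shift along the tool's x, y, z in mm, a list of three; "roll": the turn about the tool's z in degrees; "jaw": the finger opening in mm, from 0 to 87.6. In form: [{"travel": [tx, ty, tz], "roll": roll, "jaw": jaw}, ...]. A call has 1 to 10 rows; each row shifts and turns the commanded pose from where the row before left it, along the tool's axes as they then stand; what a row does not reach is not made up. A row lasts 1/10 s, in which the tool goes at most 50 mm and 8.59 degrees, less where a joint would pass 70% of its speed; a pose out of reach is approached as far as the arm can. A call with a gripper value outside its range is refused whole. The fingers move at their own pace and stop on an object; the grip force is fixed at half the most. Time passes only in rows, so rows that do not move let the fingers close. It gives the time, the measured TCP pose, the force, the opening and the grip force at its end, in the units of the state.
- ctrl.get_obs(): the state, without advancing time (a new reading comes with each control period).
- ctrl.snapshot(name): name is "side" or "top" or "wrist"; returns the picture (400x640x3 uint8, red, green, blue); there is no depth.
- ctrl.calibration(name): a dict with "K" (3x3 intrinsics, pixels), "dist_coeffs" ([k1, k2, p1, p2, k3] as OpenCV has them; the pictures are not rectified), "extrinsics" (4x4, takes a point from camera to world coordinates); the wrist camera has in their place "hand_eye" (4x4, takes a point from camera to tool coordinates, whose origin is the TCP and whose axes are the flange's). Camera axes: x right, y down, z forward; pixel columns grow to the right and rows downward; lengths in m; the calibration is good to about 2 mm. A picture is of the moment at which its call begins: read the wrist's pose just before it. calibration takes no time and is no camera call.
- ctrl.close_job(): hands the job in; it is judged then, once.
The state is a dict: "clock": time; "joint_pos": joint angles; "qvel": joint speeds; "tau": joint torques, N m; "tool_pos": TCP position; "orientation": TCP orientation; "force": force on the tool from outside, world axes, zero at the start; "moment": the same for the moment, N m; "opening": finger opening in m; "gripper_force": force on a finger pad.
Only numpy, scipy, OpenCV 4.12 (cv2) and the standard library are available. Lean on these libraries where they do the work, as an engineer would, in place of code of your own. Each camera call takes 0.05 s, during which the arm holds its last target. There are 200 camera calls.

TASK

Pull the steel cutlery caddy out of the leaning snap-in cradle and hang it by its bow handle on the arm of the taller hook stand, so that it hangs freely behind the upturned tip, clear of the worktop, and comes to rest. Leave the other things on the worktop where they are.

Things in the scene. Friction and masses are not known exactly. Their poses are not given: they have to be found in the camera images.
- caddy: Empty steel cutlery caddy: open box 70 (x) x 120 (y) x 85 mm high, 4 mm walls, 0.25 kg, rigid bow handle of two uprights at its 120 mm ends and a straight bar. A 2.4 mm ridge 14 mm up each end is held by the cradle's catches. Origin: centre of the underside; z up through the box to the handle. At the start its z leans 30 degrees from vertical towards the cradle's front (-x).
- caddy_handle (a point): Centre of the caddy's handle bar, 145.5 mm above its underside; axes as the caddy's. The flat-sided bar runs along y, 117 mm long, 12 mm wide (x), 9 mm high; free opening below it 105 mm wide, 56 mm high down to the rim.
- cradle: White plastic cradle fixed to the worktop, base 150 x 141 mm; its tray leans 30 degrees to the front (-x), with low walls (cheeks 38, front rest 69, back lip 19 mm) and 2 to 4 mm play around the caddy. Two sprung ball catches in the cheeks hold the caddy: 7 to 12 N along the caddy's own z frees it within 15 mm of travel. Origin: centre of the base on the worktop; z up.
- cradle_seat (a point): Point of the cradle where the caddy's underside centre sits when docked.
- tall_stand: The taller hook stand, dark steel, fixed: round foot 130 mm across, 12 mm thick; post 14 mm thick, 227 mm high on its axis; one round arm 9 mm thick running level from the post towards the stand's -x, arm axis 215 mm up, its upturned tip 96 mm from the post with its top 242 mm up. Origin: centre of the foot on the worktop; z up.
- hook_seat (a point): Top of the tall stand's arm half-way between post and tip (50 mm in front of the post axis, 219.5 mm up), where the handle bar should rest; axes as the stand's: arm along x, tip towards -x.
- short_stand: A second stand of the same make, only 137 mm high (arm axis 125 mm up), fixed: too low for the caddy. Origin: centre of the foot; its arm points to its -x.
- mug: Bystander: white mug, 80 mm wide, 92 mm high, handle at its +y. Origin: underside.
- ramekin: Bystander: small white bowl, 80 mm wide, 45 mm high. Origin: underside.
- brush: Bystander: wooden brush lying along its x. Origin: underside.
- soap: Bystander: clear bottle, 60 mm wide, 170 mm high. Origin: underside.
- jar: Bystander: glass jar, 72 mm wide, 100 mm high. Origin: underside.
- teaspoon: Bystander: steel teaspoon, 140 mm long, lying along its x. Origin: underside.
- spice: Bystander: small jar, 44 mm wide, 75 mm high. Origin: underside.
Not all that is in view belongs to the job. Leave any blue look-alike of the caddy alone.

How it is judged:
By the outcome, as a careful person would: the job done as asked, in the order asked, and still so for the second after the job is handed in, with the robot touching nothing.
It also fails if it takes over 50 s, if anything falls off the work surface, if the arm or the gripper's body presses on something with over 40 N, if the wrist force passes 120 N, or if a joint passes its speed limit or range.

## Working session

There is one attempt and no reset: what is moved stays moved. The work goes in short steps, Python scripts to look and compute and a tool call to move; the robot and the scene stay as the last step left them, time stands still between calls to the robot, and variables do not carry over. Pictures are saved under pics/ and viewed, at most 10 in all, crops included, and the job is handed in when it is done.

Besides the shell and the picture viewer there is one more tool, called after "Emit:" in YAML: its name, and indented under it one key for each argument. apply_moves: Moves the arm, as the interface text tells. Its arguments: {"type":"object","properties":{"targets":{"type":"array","items":{"type":"object","properties":{"travel":{"type":"array","items":{"type":"number"}},"roll":{"type":"number"},"jaw":{"type":"number"}}}}},"required":["targets"]}

```bash
mkdir -p pics; ls
python3 - <<'E'
from plant import ctrl
import cv2, numpy as np
print(ctrl.get_obs())
for n in ("side","top"):
    im=ctrl.snapshot(n); cv2.imwrite(f"pics/{n}0.png",im[:,:,::-1]); 
    c=ctrl.calibration(n); print(n,c)
print(ctrl.calibration("wrist"))
E
```

```text
pics
{'clock': 0.0, 'joint_pos': array([-5.65447212e+01,  2.05910639e+01,  6.32133083e-01, -1.83169974e-02,
       -7.01345533e+01, -1.65101468e+01]), 'qvel': array([ 0.02397142,  0.01141413,  0.06612379, -0.0016977 , -0.04156656,
        0.02127283]), 'tau': array([ 5.71624514e-04, -5.82714808e+01,  2.93048948e+01,  6.99693918e+00,
        6.80900455e-03, -1.78523433e-04]), 'tool_pos': array([ 0.19660242, -0.64525781,  0.24762004]), 'orientation': array([ 1.79905477e+02, -1.00600966e-02, -1.63061098e+02]), 'force': array([-0.29281935,  0.50882124, -0.61975767]), 'moment': array([-0.0047122 ,  0.00181357,  0.04122212]), 'gripper_force': 0.0, 'opening': 0.08757534493390302}
side {'K': array([[456.29918737,   0.        , 318.95183517],
       [  0.        , 456.29918737, 201.55692066],
       [  0.        ,   0.        ,   1.        ]]), 'dist_coeffs': array([-0.05564348,  0.        ,  0.        ,  0.        ,  0.        ]), 'extrinsics': array([[-0.99698538, -0.04563511,  0.06275026,  0.4502093 ],
       [-0.07700173,  0.68131673, -0.72792736,  0.87490674],
       [-0.00953376, -0.730
[... 514 characters left out ...]
59425, -0.99555969,  1.69689762],
       [ 0.        ,  0.        ,  0.        ,  1.        ]])}
{'K': array([[320.90646482,   0.        , 321.43572031],
       [  0.        , 320.90646482, 201.12590169],
       [  0.        ,   0.        ,   1.        ]]), 'dist_coeffs': array([-0.04498993,  0.        ,  0.        ,  0.        ,  0.        ]), 'hand_eye': array([[-3.44377844e-04, -9.68122468e-01, -2.50477083e-01,
         6.76702426e-02],
       [ 9.99999938e-01, -3.52235232e-04, -1.34582415e-05,
        -7.71290584e-05],
       [-7.51976275e-05, -2.50477072e-01,  9.68122529e-01,
        -1.35827706e-01],
       [ 0.00000000e+00,  0.00000000e+00,  0.00000000e+00,
         1.00000000e+00]])}
```

View pics/side0.png

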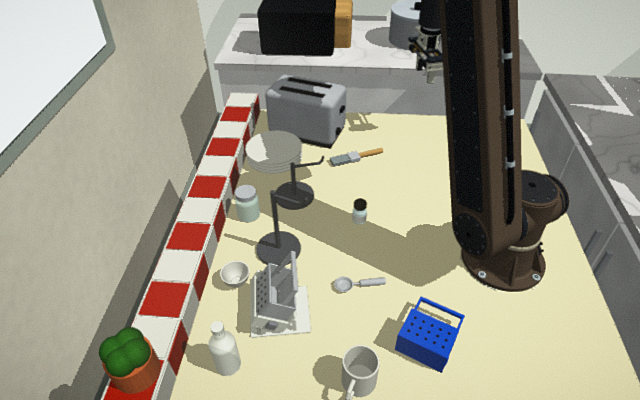

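View pics/top0.png

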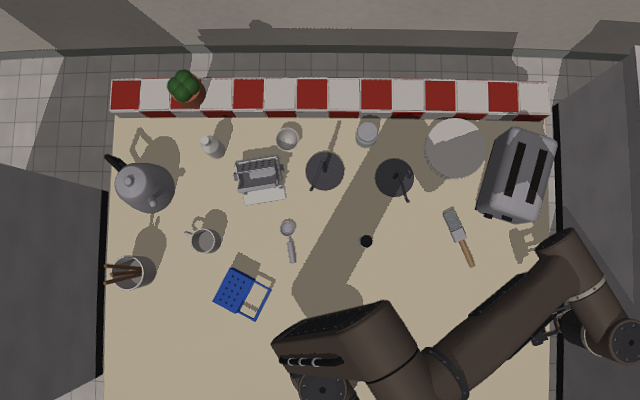

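Side view: grey caddy in its white cradle at (275,295), the blue look-alike at (430,335). There are two stands, with feet at side (278,248) / top (325,170) and side (293,195) / top (394,178). The nearer post looks taller (~52 px against ~32 px). I'll confirm with one enlarged crop.

```bash
cat > h.py <<'E'
import cv2, numpy as np
from plant import ctrl
def ray(n,px,T=None):
    c=ctrl.calibration(n); E=c["extrinsics"] if T is None else T
    u=cv2.undistortPoints(np.array([[px]],float),c["K"],c["dist_coeffs"])[0,0]
    d=E[:3,:3]@np.array([u[0],u[1],1]); return E[:3,3],d/np.linalg.norm(d)
def onz(n,px,z,T=None):
    o,d=ray(n,px,T); return o+d*(z-o[2])/d[2]
def tri(*rs):
    A=sum(np.eye(3)-np.outer(d,d) for o,d in rs); b=sum((np.eye(3)-np.outer(d,d))@o for o,d in rs)
    p=np.linalg.solve(A,b); return p,[np.linalg.norm(np.cross(p-o,d)) for o,d in rs]
def proj(n,P,T=None):
    c=ctrl.calibration(n); E=np.linalg.inv(c["extrinsics"] if T is None else T)
    return cv2.projectPoints(np.array(P,float).reshape(-1,3),cv2.Rodrigues(E[:3,:3])[0],E[:3,3],c["K"],c["dist_coeffs"])[0][:,0]
E
python3 - <<'E'
import cv2,numpy as np
a=cv2.imread('pics/side0.png')[140:350,225:345]; b=cv2.imread('pics/top0.png')[130:220,220:420]
a=cv2.resize(a,None,fx=2.8,fy=2.8,interpolation=2); b=cv2.resize(b,None,fx=2.3,fy=2.3,interpolation=2)
o=np.zeros((588,800,3),np.uint8); o[:a.shape[0],:a.shape[1]]=a; o[:b.shape[0],340:340+b.shape[1]]=b
cv2.imwrite('pics/crop1.png',o)
from h import *
for p,q in (((278,248),(325,170)),((293,195),(394,178))): print(onz('side',p,.012),onz('top',q,.012))
E
```

```text
[0.64497956 0.01548392 0.012     ] [0.64517086 0.00715654 0.012     ]
[ 0.62860112 -0.21418382  0.012     ] [ 0.6211748  -0.22184173  0.012     ]
```

View pics/crop1.png

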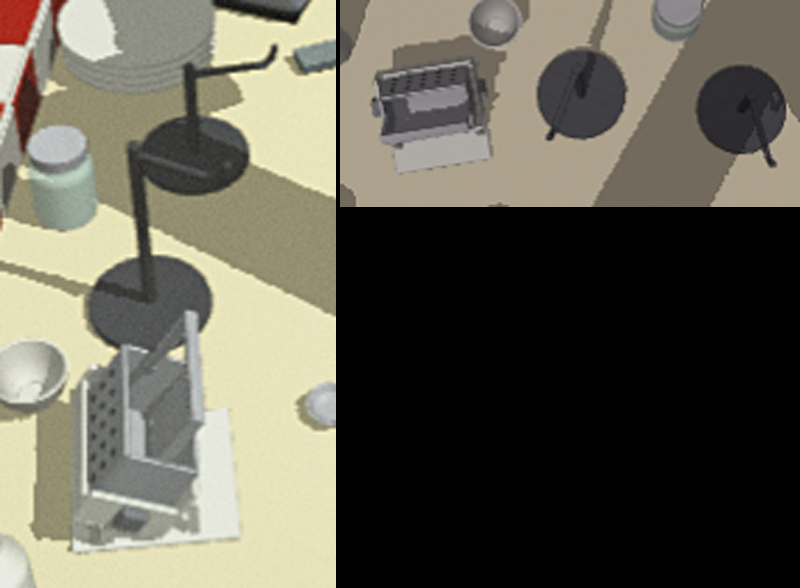

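The crop confirms it. The tall stand is the one with foot side (278,248) / top (325,170): long post, arm tip at side (305,201) / top (311,190). The steel caddy's bar ends are at side (293,253) and (295,290), top (279,185) and (240,191). Triangulating these.

Run:
```python
from h import *
np.set_printoptions(precision=4,suppress=True)
T=lambda s,t: tri(ray('side',s),ray('top',t))
A=T((293.2,254),(279.1,185.2));B=T((295,289),(239.6,190.9))
print('bar',A,B); d=A[0]-B[0]; print(np.linalg.norm(d),np.degrees(np.arctan2(d[1],d[0])), (A[0]+B[0])/2)
t=T((305.4,200.7),(310.9,189.6)); p=T((272.5,192.5),(325,160)); print('tip',t,'post',p)
# cradle base front edge corners on z~0: side + top
for s in ((306,312),(310.5,332),(251.5,336)): print('cr side',onz('side',s,0.004))
for s in ((243.5,204),(285,198.5)): print('cr top',onz('top',s,0.004))
# arm dir at known heights
print(onz('top',(310.9,189.6),.238),onz('side',(305.4,200.7),.24),onz('side',(272.5,192.5),.227))
```

```text
bar (array([0.578 , 0.1441, 0.1416]), [np.float64(0.0011127990976348087), np.float64(0.0011127990976348865)]) (array([0.5581, 0.2623, 0.1597]), [np.float64(0.0020954476738343645), np.float64(0.0020954476738343207)])
0.12123962543082654 -80.41939568931338 [0.568  0.2032 0.1507]
tip (array([0.5554, 0.0419, 0.229 ]), [np.float64(0.0007893868192779661), np.float64(0.0007893868192781668)]) post (array([0.6451, 0.0028, 0.2162]), [np.float64(0.0014871957173938962), np.float64(0.0014871957173939227)])
cr side [0.5438 0.2197 0.004 ]
cr side [0.5271 0.2768 0.004 ]
cr side [0.6714 0.2987 0.004 ]
cr top [0.5291 0.2777 0.004 ]
cr top [0.5492 0.139  0.004 ]
[0.5536 0.0414 0.238 ] [0.5547 0.0536 0.24  ] [0.644  0.0145 0.227 ]
```

Emit:
apply_moves:
  targets:
    - {"travel": [0, 0, -45], "roll": 0, "jaw": 60}
    - {"travel": [0, 0, -45], "roll": 0, "jaw": 60}
    - {"travel": [-29, 34, 0], "roll": 0, "jaw": 60}
    - {"travel": [-29, 34, 0], "roll": 0, "jaw": 60}
    - {"travel": [-29, 34, 0], "roll": 0, "jaw": 60}
    - {"travel": [-29, 34, 0], "roll": 0, "jaw": 60}
    - {"travel": [-29, 34, 0], "roll": 0, "jaw": 60}
    - {"travel": [-29, 34, 0], "roll": 0, "jaw": 60}
    - {"travel": [-29, 34, 0], "roll": 0, "jaw": 60}
    - {"travel": [-29, 34, 0], "roll": 0, "jaw": 60}

```text
clock: 1.1
tool_pos: [0.3395, -0.3161, 0.3384]
orientation: [180.0, 0.0, -163.1]
force: [0.5, 0.0, -1.1]
opening: 0.06
gripper_force: 0.0
```

Emit:
apply_moves:
  targets:
    - {"travel": [-29, 34, 0], "roll": 0, "jaw": 60}
    - {"travel": [-29, 34, 0], "roll": 0, "jaw": 60}
    - {"travel": [-29, 34, 0], "roll": 0, "jaw": 60}
    - {"travel": [-29, 34, 0], "roll": 0, "jaw": 60}
    - {"travel": [-29, 34, 0], "roll": 0, "jaw": 60}
    - {"travel": [-29, 34, 0], "roll": 0, "jaw": 60}
    - {"travel": [-29, 34, 0], "roll": 0, "jaw": 60}
    - {"travel": [-29, 34, 0], "roll": 0, "jaw": 60}
    - {"travel": [-29, 34, 0], "roll": 0, "jaw": 60}
    - {"travel": [0, 0, 0], "roll": 0, "jaw": 60}

```text
clock: 2.1
tool_pos: [0.5012, 0.0548, 0.3374]
orientation: [180.0, -0.1, -162.9]
force: [-0.4, -0.3, -0.4]
opening: 0.0602
gripper_force: 0.0
```

Emit:
apply_moves:
  targets:
    - {"travel": [0, 0, 0], "roll": -8.2, "jaw": 60}
    - {"travel": [0, 0, 0], "roll": -8.2, "jaw": 60}
    - {"travel": [0, 0, 0], "roll": -8.2, "jaw": 60}
    - {"travel": [0, 0, 0], "roll": -8.2, "jaw": 60}
    - {"travel": [0, 0, 0], "roll": -8.2, "jaw": 60}
    - {"travel": [0, 0, 0], "roll": -8.2, "jaw": 60}
    - {"travel": [0, 0, 0], "roll": -8.2, "jaw": 60}
    - {"travel": [0, 0, 0], "roll": -8.2, "jaw": 60}
    - {"travel": [0, 0, 0], "roll": -8.2, "jaw": 60}
    - {"travel": [0, 0, 0], "roll": -8.2, "jaw": 60}

```text
clock: 3.1
tool_pos: [0.4995, 0.0505, 0.3383]
orientation: [180.0, 0.0, -80.7]
force: [-0.3, -1.7, 1.0]
opening: 0.06
gripper_force: 0.0
```

```bash
cat >> h.py <<'E'
from scipy.spatial.transform import Rotation as Ro
def tool():
    o=ctrl.get_obs(); T=np.eye(4); T[:3,:3]=Ro.from_euler('xyz',o['orientation'],degrees=True).as_matrix(); T[:3,3]=o['tool_pos']; return T,o
def wrist(name):
    T,o=tool(); im=ctrl.snapshot('wrist'); cv2.imwrite(f'pics/{name}.png',im[:,:,::-1]); W=T@ctrl.calibration('wrist')['hand_eye']; np.save(f'pics/{name}.npy',W); return W,o
E
python3 - <<'E'
from h import *
W,o=wrist('w1'); print(o['clock'],o['tool_pos'],o['orientation'],o['joint_pos'],o['opening'])
E
```

```text
3.1 [0.49946837 0.05054513 0.33829673] [ 1.79963712e+02  2.22578875e-04 -8.07295585e+01] [ 2.82304817e+01  1.22320310e+00 -1.19795415e+01 -1.23247734e-02
 -7.68315023e+01 -1.89572288e+01] 0.05996474554650891
```

View pics/w1.png

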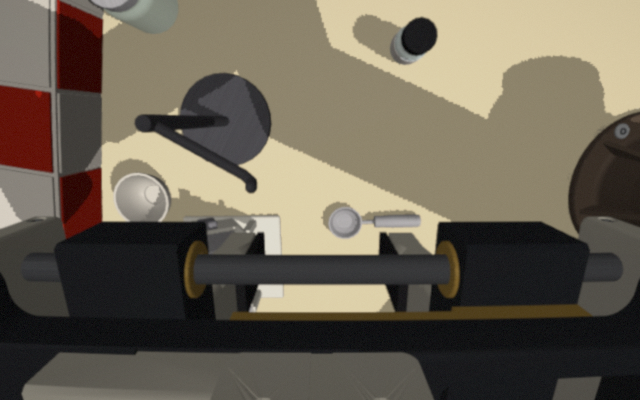

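Wrist view 1: tall stand with post top (146,124), arm tip (251,186), foot centre (225,118). Caddy is hidden below the fingers, so I'm moving on to look at it and taking the stand from this view.

Emit:
apply_moves:
  targets:
    - {"travel": [-42, -15, 0], "roll": 0, "jaw": 60}
    - {"travel": [-42, -15, 0], "roll": 0, "jaw": 60}
    - {"travel": [-42, -15, 0], "roll": 0, "jaw": 60}
    - {"travel": [-42, -15, 0], "roll": 0, "jaw": 60}
    - {"travel": [-42, -15, 0], "roll": 0, "jaw": 60}
    - {"travel": [-42, -15, 0], "roll": 0, "jaw": 60}
    - {"travel": [-42, -15, 0], "roll": 0, "jaw": 60}
    - {"travel": [0, 0, 0], "roll": 0, "jaw": 60}

```text
clock: 3.95
tool_pos: [0.5579, 0.3618, 0.3358]
orientation: [179.9, -0.1, -81.1]
force: [-0.2, -0.2, -0.3]
opening: 0.0599
gripper_force: 0.0
```

Run:
```python
from h import *
np.set_printoptions(precision=4,suppress=True)
W1=np.load('pics/w1.npy')
t=tri(ray('wrist',(251,183),W1),ray('side',(305.4,200.7)),ray('top',(310.9,189.6)))
p=tri(ray('wrist',(146,124),W1),ray('side',(272.5,192.5)),ray('top',(325,160)))
print('tip',t,'post',p,onz('wrist',(225,118),.012,W1), onz('wrist',(251,183),.240,W1),onz('wrist',(146,124),.227,W1))
W,o=wrist('w2'); print(o['clock'],o['tool_pos'],o['orientation'])
```

```text
tip (array([0.5556, 0.0415, 0.2286]), [np.float64(0.0005548344980893495), np.float64(0.000572370957885395), np.float64(0.0010714046994398131)]) post (array([0.6444, 0.0062, 0.2198]), [np.float64(0.003286756483050408), np.float64(0.0013756140461248549), np.float64(0.0038584804485935326)]) [0.6432 0.0049 0.012 ] [0.5539 0.0385 0.24  ] [0.6408 0.0088 0.227 ]
3.95 [0.5579 0.3618 0.3358] [179.8547  -0.0838 -81.0711]
```

View pics/w2.png

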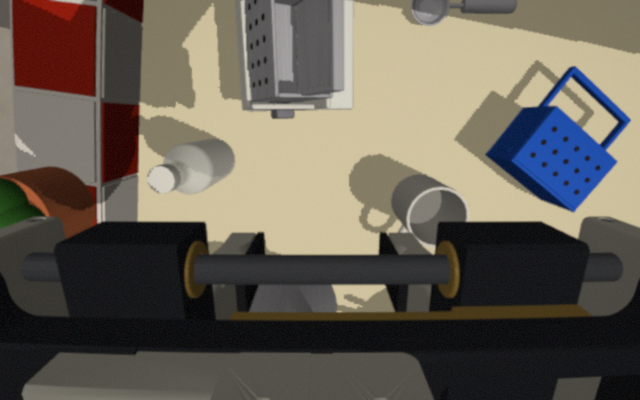

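Wrist view 2: caddy at the top edge (240-345, 0-105), soap (190,165), mug (430,210). I went too far left, so I'm stepping back 100 mm.

Emit:
apply_moves:
  targets:
    - {"travel": [45, 0, 0], "roll": 0, "jaw": 60}
    - {"travel": [45, 0, 0], "roll": 0, "jaw": 60}
    - {"travel": [0, 0, 0], "roll": 0, "jaw": 60}

```text
clock: 4.3
tool_pos: [0.572, 0.2639, 0.3395]
orientation: [-180.0, -0.0, -81.4]
force: [0.2, -0.4, -0.4]
opening: 0.0599
gripper_force: 0.0
```

Run:
```python
from h import *
W,o=wrist('w3'); print(o['clock'],o['tool_pos'],o['orientation'])
im=cv2.imread('pics/w3.png')[0:220,200:420]; cv2.imwrite('pics/w3c.png',cv2.resize(im,None,fx=2.7,fy=2.7,interpolation=2))
```

```text
4.3 [0.57201967 0.26385713 0.33947982] [-1.79977309e+02 -2.51177786e-02 -8.13766677e+01]
```

View pics/w3c.png

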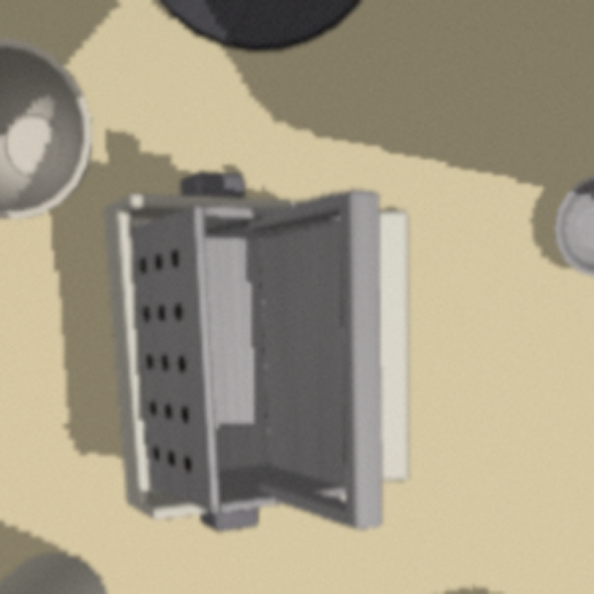

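Enlarged wrist view 3: steel caddy in the white cradle. The bar runs from full-image (334.4,71) to (335.2,194.5), in line with tool x.

Run:
```python
from h import *
np.set_printoptions(precision=4,suppress=True)
W=np.load('pics/w3.npy')
A=tri(ray('wrist',(334.4,71.1),W),ray('side',(293.2,254)),ray('top',(279.1,185.2)));B=tri(ray('wrist',(335.2,194.4),W),ray('side',(295,289)),ray('top',(239.6,190.9)))
print(A,B); d=A[0]-B[0]; print(np.linalg.norm(d),np.degrees(np.arctan2(d[1],d[0])), (A[0]+B[0])/2)
for z in (.14,.145,.15,.155,.16):
  a=onz('wrist',(334.4,71.1),z,W);b=onz('wrist',(335.2,194.4),z,W); print(z,np.linalg.norm(a-b),(a+b)/2, proj('side',[(a+b)/2]))
T,o=tool(); c=(A[0]+B[0])/2; print(T[:3,:3].T@(c-T[:3,3])*1000)
```

```text
(array([0.5771, 0.147 , 0.1432]), [np.float64(0.004083818809543183), np.float64(0.002034639139210516), np.float64(0.0031063961329818005)]) (array([0.5574, 0.2649, 0.1637]), [np.float64(0.003104548597333123), np.float64(0.002218611535353127), np.float64(0.0038116659907441682)])
0.12124761504268537 -80.52707828869357 [0.5673 0.2059 0.1535]
0.14 0.1246698644415192 [0.5655 0.2119 0.14  ] [[295.5805 276.5382]]
0.145 0.1228109910436712 [0.5657 0.2117 0.145 ] [[295.3958 275.1595]]
0.15 0.12095211764582325 [0.566  0.2115 0.15  ] [[295.2099 273.7722]]
0.155 0.11909324424797531 [0.5662 0.2113 0.155 ] [[295.0229 272.3763]]
0.16 0.11723437085012729 [0.5664 0.2111 0.16  ] [[294.8348 270.9718]]
[ 58.3021  13.7486 185.9182]
```

Emit:
apply_moves:
  targets:
    - {"travel": [28, 14, 20], "roll": 0, "jaw": 55}
    - {"travel": [0, 0, 40], "roll": 0, "jaw": 55}
    - {"travel": [0, 0, 40], "roll": 0, "jaw": 55}
    - {"travel": [0, 0, 40], "roll": 0, "jaw": 55}
    - {"travel": [0, 0, 30], "roll": 0, "jaw": 55}
    - {"travel": [0, 0, 13], "roll": 0, "jaw": 55}
    - {"travel": [0, 0, 0], "roll": 0, "jaw": 55}
    - {"travel": [0, 0, 0], "roll": 0, "jaw": 55}

```text
clock: 5.15
tool_pos: [0.5631, 0.2394, 0.157]
orientation: [-179.9, 0.0, -81.1]
force: [-0.1, 1.0, 0.6]
opening: 0.055
gripper_force: 0.0
```

Run:
```python
from h import *
im=ctrl.snapshot('side'); o=ctrl.get_obs(); print(o['tool_pos'],o['orientation'],o['force'])
W,_=wrist('w4'); b=cv2.imread('pics/w4.png')[:260,180:460]
a=cv2.resize(im[190:350,220:380,::-1],None,fx=2.4,fy=2.4,interpolation=2); b=cv2.resize(b,None,fx=1.45,fy=1.45)
q=np.zeros((390,800,3),np.uint8); q[:a.shape[0],:a.shape[1]]=a; q[:b.shape[0],390:390+b.shape[1]]=b; cv2.imwrite('pics/s4.png',q)
```

```text
[0.56335586 0.23968081 0.1574922 ] [-1.79849629e+02  6.12610709e-02 -8.10500829e+01] [-0.62305936 -0.05067248 -0.04096351]
```

View pics/s4.png

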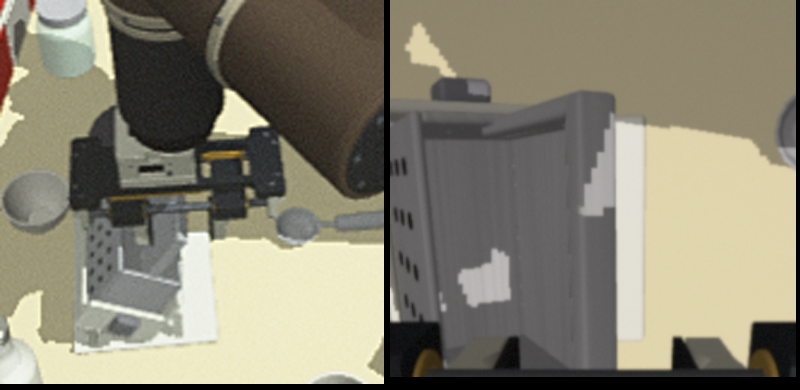

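The bar (about x=597 in the right panel) runs centrally between the fingers at about 515 and 675. Closing.

Emit:
apply_moves:
  targets:
    - {"travel": [0, 0, 0], "roll": 0, "jaw": 5}
    - {"travel": [0, 0, 0], "roll": 0, "jaw": 5}
    - {"travel": [0, 0, 0], "roll": 0, "jaw": 5}
    - {"travel": [0, 0, 0], "roll": 0, "jaw": 5}
    - {"travel": [0, 0, 0], "roll": 0, "jaw": 5}
    - {"travel": [0, 0, 0], "roll": 0, "jaw": 5}
    - {"travel": [0, 0, 0], "roll": 0, "jaw": 5}

```text
clock: 5.95
tool_pos: [0.5626, 0.239, 0.1555]
orientation: [-180.0, -0.0, -81.0]
force: [1.0, 0.7, -1.4]
opening: 0.0124
gripper_force: 30.0
```

Emit:
apply_moves:
  targets:
    - {"travel": [0, 1.5, -2.6], "roll": 0, "jaw": 5}
    - {"travel": [0, 1.5, -2.6], "roll": 0, "jaw": 5}
    - {"travel": [0, 1.5, -2.6], "roll": 0, "jaw": 5}

```text
clock: 6.25
tool_pos: [0.5579, 0.238, 0.1628]
orientation: [180.0, -0.0, -81.1]
force: [4.4, -1.1, -5.8]
opening: 0.0126
gripper_force: 30.0
```

Emit:
apply_moves:
  targets:
    - {"travel": [0, 1.5, -2.6], "roll": 0, "jaw": 5}
    - {"travel": [0, 1.5, -2.6], "roll": 0, "jaw": 5}
    - {"travel": [0, 1.5, -2.6], "roll": 0, "jaw": 5}

```text
clock: 6.55
tool_pos: [0.5532, 0.2375, 0.1716]
orientation: [-180.0, 0.0, -81.0]
force: [0.7, -0.6, -2.1]
opening: 0.0123
gripper_force: 30.0
```

Emit:
apply_moves:
  targets:
    - {"travel": [0, 1.5, -2.6], "roll": 0, "jaw": 5}
    - {"travel": [0, 1.5, -2.6], "roll": 0, "jaw": 5}
    - {"travel": [0, 1.5, -2.6], "roll": 0, "jaw": 5}

```text
clock: 6.85
tool_pos: [0.5488, 0.2369, 0.1793]
orientation: [-180.0, 0.0, -81.0]
force: [1.5, 0.1, -2.6]
opening: 0.0126
gripper_force: 30.0
```

The catches have let go and only the weight remains. Continuing along the axis.

Emit:
apply_moves:
  targets:
    - {"travel": [0, 5, -8.7], "roll": 0, "jaw": 5}
    - {"travel": [0, 5, -8.7], "roll": 0, "jaw": 5}
    - {"travel": [0, 5, -8.7], "roll": 0, "jaw": 5}
    - {"travel": [0, 5, -8.7], "roll": 0, "jaw": 5}
    - {"travel": [0, 5, -8.7], "roll": 0, "jaw": 5}
    - {"travel": [0, 5, -8.7], "roll": 0, "jaw": 5}
    - {"travel": [0, 0, -30], "roll": 0, "jaw": 5}
    - {"travel": [0, 0, -40], "roll": 0, "jaw": 5}
    - {"travel": [0, 0, -40], "roll": 0, "jaw": 5}
    - {"travel": [0, 0, 0], "roll": 0, "jaw": 5}

```text
clock: 7.85
tool_pos: [0.5211, 0.2329, 0.348]
orientation: [-179.5, 0.2, -81.0]
force: [1.0, 0.2, -1.6]
opening: 0.0127
gripper_force: 30.0
```

Run:
```python
from h import *
im=ctrl.snapshot('side'); o=ctrl.get_obs(); print(o['clock'],o['tool_pos'],o['orientation'],o['force'],o['moment'],o['opening'])
W,_=wrist('w5'); b=cv2.imread('pics/w5.png')[:,100:540]
a=cv2.resize(im[50:350,200:420,::-1],None,fx=1.7,fy=1.7,interpolation=2)
q=np.zeros((520,800,3),np.uint8); q[:a.shape[0],:a.shape[1]]=a; q[:b.shape[0],380:380+b.shape[1]]=b[:,:420]; cv2.imwrite('pics/s5.png',q); cv2.imwrite('pics/side5.png',im[:,:,::-1])
```

```text
7.9 [0.5200642  0.2327173  0.34467404] [-1.79699069e+02  1.68106408e-01 -8.10436700e+01] [-0.59117918  0.51783119 -4.73518869] [ 0.22054257  0.4276694  -0.04057687] 0.012199767832204202
```

View pics/s5.png

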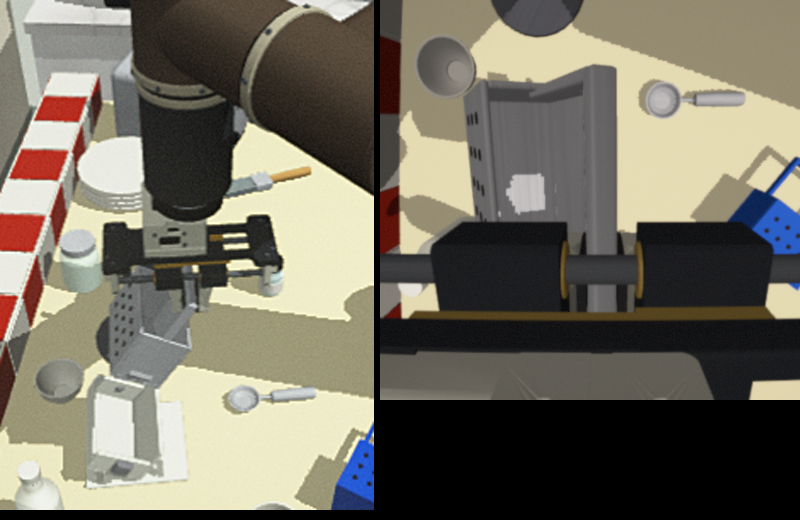

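The caddy is out, gripped off-centre, and still leaning ~25-30° in the pads, bottom towards +x. Hanging it like that would drive it into the post. I'll set its lower corner on a free patch of worktop, ease the jaw and tip it upright, then re-grip. Checking that the patch is free.

Run:
```python
from h import *
np.set_printoptions(precision=3,suppress=True)
for n,p in dict(spoonbowl=(288,227),spoonend=(292,262),spice=(366,241),blue=(270,285),mug=(205,240)).items(): print(n,onz('top',p,.01 if 'sp' in n else .05))
for n,p in dict(spoon=(340,285),spoonend=(385,281),spice=(360,220)).items(): print('side',n,onz('side',p,0.01))
# caddy lean: bottom near-end edge midpoint & handle end in side5 (crop/1.7+offset)
T,o=tool(); print(o['tool_pos'])
```

```text
spoonbowl [0.454 0.126 0.01 ]
spoonend [0.34  0.111 0.01 ]
spice [ 0.412 -0.131  0.01 ]
blue [0.266 0.177 0.05 ]
mug [0.406 0.392 0.05 ]
side spoon [0.46  0.133 0.01 ]
side spoonend [0.339 0.111 0.01 ]
side spice [ 0.41  -0.116  0.01 ]
[0.519 0.232 0.342]
```

Emit:
apply_moves:
  targets:
    - {"travel": [-2, 15, -15], "roll": 0, "jaw": 5}
    - {"travel": [-4, 25, -20], "roll": 0, "jaw": 5}
    - {"travel": [-4, 25, -15], "roll": 0, "jaw": 5}
    - {"travel": [-4, 25, -10], "roll": 0, "jaw": 5}
    - {"travel": [20, 3, 0], "roll": 0, "jaw": 5}
    - {"travel": [35, 5.5, 0], "roll": 0, "jaw": 5}
    - {"travel": [35, 5.5, 0], "roll": 0, "jaw": 5}
    - {"travel": [35, 5.5, 0], "roll": 0, "jaw": 5}
    - {"travel": [35, 5.5, 0], "roll": 0, "jaw": 5}
    - {"travel": [35, 5.5, 0], "roll": 0, "jaw": 5}

```text
clock: 8.95
tool_pos: [0.4272, 0.0328, 0.4005]
orientation: [179.9, -0.0, -81.0]
force: [1.2, -0.2, -2.6]
opening: 0.0124
gripper_force: 30.0
```

Emit:
apply_moves:
  targets:
    - {"travel": [20, 3, 0], "roll": 0, "jaw": 5}
    - {"travel": [9, 1, 0], "roll": 5, "jaw": 5}
    - {"travel": [0, 0, 0], "roll": 6, "jaw": 5}
    - {"travel": [0, 0, 0], "roll": 6, "jaw": 5}
    - {"travel": [0, 0, 0], "roll": 6, "jaw": 5}
    - {"travel": [0, 0, 0], "roll": 5, "jaw": 5}
    - {"travel": [0, 0, 0], "roll": 2.5, "jaw": 5}
    - {"travel": [0, 0, 0], "roll": 0, "jaw": 5}
    - {"travel": [0, 0, 0], "roll": 0, "jaw": 5}

```text
clock: 9.85
tool_pos: [0.4285, 0.0051, 0.4007]
orientation: [180.0, -0.0, -111.5]
force: [-1.1, 0.2, -1.9]
opening: 0.0123
gripper_force: 30.0
```

Run:
```python
from h import *
im=ctrl.snapshot('side'); o=ctrl.get_obs(); print(o['clock'],o['tool_pos'],o['orientation'],o['force'],o['opening'])
cv2.imwrite('pics/side6.png',im[:,:,::-1])
a=cv2.resize(im[0:300,200:520,::-1],None,fx=2,fy=2,interpolation=2); cv2.imwrite('pics/s6.png',a)
```

```text
9.9 [0.42862722 0.00518894 0.40082527] [ 1.79963311e+02 -3.02562208e-02 -1.11479201e+02] [-0.41362065 -0.01489663 -2.15152237] 0.012420014504355146
```

View pics/s6.png

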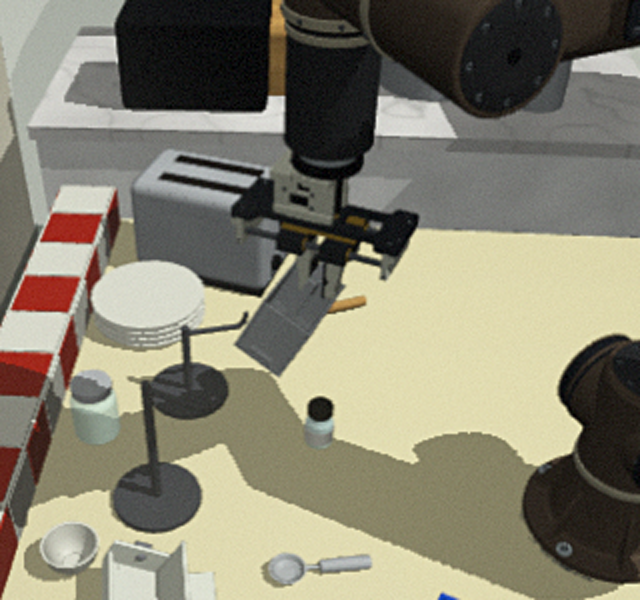

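Clear side view: caddy held leaning, near bottom corners at crop (238,343) and (277,375), the spot below is free. Intersecting those corners with the caddy's end plane gives the lean and lowest point.

Run:
```python
from h import *
np.set_printoptions(precision=1,suppress=True)
T,o=tool(); g=T[:3,3]+[0,0,-.003]
yh=-T[:3,0]; xh=-T[:3,1]
for off in (.036,):
  for p in ((319,171.5),(338.5,187.5)):
    O,d=ray('side',p); P=O+d*((g+off*yh-O)@yh)/(d@yh); print('x,z rel bar',(P-g)@xh*1000,(P-g)[2]*1000)
```

```text
x,z rel bar 88.40952414024204 -101.53141186151055
x,z rel bar 35.146781081482125 -134.01085826372977
```

Emit:
apply_moves:
  targets:
    - {"travel": [0, 0, 20], "roll": 0, "jaw": 5}
    - {"travel": [0, 0, 40], "roll": 0, "jaw": 5}
    - {"travel": [0, 0, 40], "roll": 0, "jaw": 5}
    - {"travel": [0, 0, 40], "roll": 0, "jaw": 5}
    - {"travel": [0, 0, 40], "roll": 0, "jaw": 5}
    - {"travel": [0, 0, 35], "roll": 0, "jaw": 5}
    - {"travel": [0, 0, 20], "roll": 0, "jaw": 5}
    - {"travel": [0, 0, 10], "roll": 0, "jaw": 5}
    - {"travel": [0, 0, 3], "roll": 0, "jaw": 5}
    - {"travel": [0, 0, 0], "roll": 0, "jaw": 5}

```text
clock: 10.9
tool_pos: [0.4296, 0.0055, 0.1537]
orientation: [-180.0, 0.0, -111.5]
force: [-0.3, -0.2, -2.8]
opening: 0.0124
gripper_force: 30.0
```

Emit:
apply_moves:
  targets:
    - {"travel": [0, 0, 2], "roll": 0, "jaw": 5}
    - {"travel": [0, 0, 2], "roll": 0, "jaw": 5}
    - {"travel": [0, 0, 0], "roll": 0, "jaw": 5}

```text
clock: 11.2
tool_pos: [0.4292, 0.0055, 0.1495]
orientation: [-180.0, 0.0, -111.6]
force: [0.2, 0.3, -2.9]
opening: 0.0126
gripper_force: 30.0
```

Emit:
apply_moves:
  targets:
    - {"travel": [0, 0, 1.5], "roll": 0, "jaw": 5}
    - {"travel": [0, 0, 1.5], "roll": 0, "jaw": 5}
    - {"travel": [0, 0, 0], "roll": 0, "jaw": 5}

```text
clock: 11.5
tool_pos: [0.4289, 0.0053, 0.146]
orientation: [180.0, -0.0, -111.6]
force: [0.2, 0.2, -2.5]
opening: 0.0124
gripper_force: 30.0
```

Emit:
apply_moves:
  targets:
    - {"travel": [0, 0, 1.5], "roll": 0, "jaw": 5}
    - {"travel": [0, 0, 1.5], "roll": 0, "jaw": 5}
    - {"travel": [0, 0, 0], "roll": 0, "jaw": 5}

```text
clock: 11.8
tool_pos: [0.4289, 0.0053, 0.1429]
orientation: [180.0, -0.0, -111.6]
force: [0.4, -0.2, -2.0]
opening: 0.0121
gripper_force: 30.0
```

Emit:
apply_moves:
  targets:
    - {"travel": [0, 0, 1.5], "roll": 0, "jaw": 5}
    - {"travel": [0, 0, 1.5], "roll": 0, "jaw": 5}
    - {"travel": [0, 0, 0], "roll": 0, "jaw": 5}

```text
clock: 12.1
tool_pos: [0.4302, 0.006, 0.1408]
orientation: [-179.9, 0.1, -111.5]
force: [-0.5, 3.8, 3.3]
opening: 0.0124
gripper_force: 30.0
```

Emit:
apply_moves:
  targets:
    - {"travel": [0, 0, 1.5], "roll": 0, "jaw": 5}
    - {"travel": [0, 0, 1.5], "roll": 0, "jaw": 5}
    - {"travel": [0, 0, 0], "roll": 0, "jaw": 5}

```text
clock: 12.4
tool_pos: [0.4325, 0.0074, 0.1395]
orientation: [-179.7, 0.3, -111.5]
force: [-0.7, 8.9, 14.7]
opening: 0.0124
gripper_force: 30.0
```

Emit:
apply_moves:
  targets:
    - {"travel": [0, 0, -2], "roll": 0, "jaw": 5}
    - {"travel": [0, 0, 0], "roll": 0, "jaw": 22}
    - {"travel": [0, 0, 0], "roll": 0, "jaw": 22}
    - {"travel": [0, -4, -1], "roll": 0, "jaw": 22}
    - {"travel": [0, -6, -1], "roll": 0, "jaw": 22}
    - {"travel": [0, -6, -1], "roll": 0, "jaw": 22}
    - {"travel": [0, -6, -1], "roll": 0, "jaw": 22}
    - {"travel": [0, -6, -1], "roll": 0, "jaw": 22}
    - {"travel": [0, -6, 0], "roll": 0, "jaw": 22}
    - {"travel": [0, -6, 0], "roll": 0, "jaw": 22}

```text
clock: 13.4
tool_pos: [0.4668, -0.0095, 0.1441]
orientation: [-180.0, 0.0, -111.6]
force: [1.0, 0.7, -1.0]
opening: 0.0213
gripper_force: 0.3
```

Emit:
apply_moves:
  targets:
    - {"travel": [0, -6, 0], "roll": 0, "jaw": 22}
    - {"travel": [0, -6, 0], "roll": 0, "jaw": 22}
    - {"travel": [0, -6, 0.5], "roll": 0, "jaw": 22}
    - {"travel": [0, -6, 0.5], "roll": 0, "jaw": 22}
    - {"travel": [0, -6, 0.5], "roll": 0, "jaw": 22}
    - {"travel": [0, -4, 0.5], "roll": 0, "jaw": 22}
    - {"travel": [0, 0, 0], "roll": 0, "jaw": 22}

```text
clock: 14.1
tool_pos: [0.498, -0.022, 0.1419]
orientation: [180.0, -0.0, -111.6]
force: [-0.6, 0.2, -0.4]
opening: 0.0221
gripper_force: 0.3
```

Run:
```python
from h import *
im=ctrl.snapshot('side'); o=ctrl.get_obs(); print(o['clock'],o['tool_pos'],o['orientation'],o['force'],o['opening'])
cv2.imwrite('pics/side7.png',im[:,:,::-1])
a=cv2.resize(im[80:300,230:480,::-1],None,fx=2,fy=2,interpolation=2)
wrist('w7'); b=cv2.imread('pics/w7.png')[:,180:460]
q=np.zeros((440,800,3),np.uint8); q[:,:500]=a; q[:400,505:785]=b; cv2.imwrite('pics/s7.png',q)
```

```text
14.15 [ 0.49773213 -0.02194463  0.14186635] [ 1.79960507e+02 -2.07733760e-02 -1.11579407e+02] [-0.53096559  0.45926848  0.05845991] 0.021832543209977427
```

View pics/s7.png

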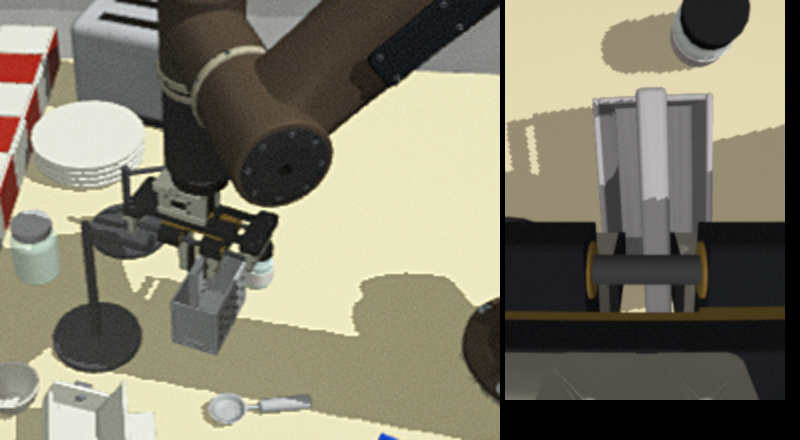

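Upright now: rims at x=598 and 711 with the bar centred at 654, far bar end at full-image (329,88), resting flat. Raise 5 mm, re-grip, and compute the bar centre offset and hook target.

Emit:
apply_moves:
  targets:
    - {"travel": [0, 0, -4], "roll": 0, "jaw": 22}
    - {"travel": [0, 0, 0], "roll": 0, "jaw": 5}
    - {"travel": [0, 0, 0], "roll": 0, "jaw": 5}
    - {"travel": [0, 0, 0], "roll": 0, "jaw": 5}
    - {"travel": [0, 0, 0], "roll": 0, "jaw": 5}

```text
clock: 14.7
tool_pos: [0.4981, -0.0216, 0.1463]
orientation: [-180.0, 0.0, -111.5]
force: [0.6, 1.1, 0.2]
opening: 0.0116
gripper_force: 29.8
```

Run:
```python
from h import *
np.set_printoptions(precision=4,suppress=True)
W=np.load('pics/w7.npy'); T,o=tool(); print(o['tool_pos'],o['orientation'],o['opening'],o['force'])
R=T[:3,:3]
for p in ((329,88),(315,88),(343,88)):
    P=onz('wrist',p,.150,W); print(R.T@(P-T[:3,3])*1000)
for p in ((273.5,94),(386,94)): # far rim corners z .085
    P=onz('wrist',p,.085,W); print('rim',R.T@(P-T[:3,3])*1000)
```

```text
[ 0.4981 -0.0216  0.1463] [-179.9746    0.0245 -111.5418] 0.011561932909725008 [0.6102 1.1182 0.1547]
[79.1433  3.5356 -3.734 ]
[79.1479 -1.7665 -3.7316]
[79.1458  8.8393 -3.7363]
rim [ 81.6886 -26.7716  61.2784]
rim [81.6769 37.8609 61.2497]
```

Run:
```python
from h import *
np.set_printoptions(precision=4,suppress=True)
def foot(f,n,roi,thr,T=None):
    im=cv2.imread(f'pics/{f}.png'); x0,y0,x1,y1=roi
    m=((im.max(2)<thr)*255).astype(np.uint8); r=np.zeros_like(m); r[y0:y1,x0:x1]=m[y0:y1,x0:x1]
    k,l,s,c=cv2.connectedComponentsWithStats(r); i=1+np.argmax(s[1:,4]); mm=(l==i).astype(np.uint8)
    mo=cv2.morphologyEx(mm,cv2.MORPH_OPEN,cv2.getStructuringElement(cv2.MORPH_ELLIPSE,(13,13)))
    cn=max(cv2.findContours(mo,0,1)[0],key=cv2.contourArea); e=cv2.fitEllipse(cv2.convexHull(cn))
    print(f,thr,s[i],'ell',np.array(e[0]),np.array(e[1]),onz(n,e[0],.010,T))
    return mm
W1=np.load('pics/w1.npy')
for t in (75,90):
    foot('side0','side',(225,185,315,275),t); foot('top0','top',(300,145,350,195),t); foot('w1','wrist',(120,60,290,200),t,W1)
im=cv2.imread('pics/w1.png'); 
for y in range(140,196,6): # arm rows in wrist view
    r=im[y,140:275].max(1); print(y,[int(v) for v in 140+np.where(r<70)[0]][:1],[int(v) for v in 140+np.where(r<70)[0]][-1:])
```

```text
side0 75 [259 185  55  64 973] ell [292.584  192.6657] [14.5322 26.7989] [ 0.6317 -0.2276  0.01  ]
top0 75 [ 306  152   38   39 1145] ell [324.5693 170.4863] [37.3287 37.9725] [0.6438 0.0086 0.01  ]
w1 75 [ 135   73  121  119 3528] ell [192.2958 106.7506] [ 56.5096 115.4088] [ 0.691  -0.0033  0.01  ]
side0 90 [ 257  185   57   81 1889] ell [294.9583 195.6015] [26.7816 35.613 ] [ 0.6222 -0.2139  0.01  ]
top0 90 [ 306  152   38   39 1175] ell [324.5257 170.4906] [37.7327 38.54  ] [0.6438 0.0088 0.01  ]
w1 90 [ 135   73  136  119 7926] ell [202.9808 126.9816] [103.3231 139.0605] [0.6739 0.0222 0.01  ]
140 [172] [193]
146 [183] [204]
152 [194] [215]
158 [205] [226]
164 [216] [236]
170 [227] [244]
176 [238] [251]
182 [246] [255]
188 [247] [255]
194 [] []
```

Run:
```python
from h import *
np.set_printoptions(precision=4,suppress=True)
W1=np.load('pics/w1.npy')
a=onz('wrist',(182.5,140),.215,W1);b=onz('wrist',(226,164),.215,W1);d=b-a; print(a,b,'yaw',np.degrees(np.arctan2(-d[1],-d[0])))
print('tip wrist',onz('wrist',(251,186),.235,W1))
im=cv2.imread('pics/top0.png')
for y in range(176,193,2):
    r=im[y,300:345].max(1); print(y,r.tolist())
```

```text
[0.6171 0.0182 0.215 ] [0.5805 0.0319 0.215 ] yaw -20.656572684862077
tip wrist [0.5546 0.042  0.235 ]
176 [173, 172, 173, 174, 175, 154, 99, 63, 65, 67, 67, 66, 66, 68, 62, 59, 67, 63, 63, 66, 66, 68, 68, 67, 67, 67, 67, 67, 67, 67, 67, 67, 67, 67, 68, 66, 66, 67, 66, 66, 66, 65, 59, 143, 176]
178 [173, 173, 172, 173, 173, 177, 140, 79, 65, 66, 67, 67, 67, 67, 62, 67, 65, 57, 62, 67, 68, 67, 67, 67, 67, 67, 68, 67, 67, 67, 67, 67, 67, 68, 66, 67, 66, 67, 67, 67, 66, 62, 76, 151, 176]
180 [174, 173, 172, 172, 173, 174, 177, 143, 83, 67, 67, 68, 66, 61, 62, 65, 61, 63, 67, 67, 67, 66, 67, 68, 67, 66, 68, 68, 67, 67, 67, 68, 67, 67, 67, 66, 67, 67, 66, 66, 63, 109, 162, 176, 174]
182 [173, 173, 172, 173, 173, 172, 174, 176, 154, 96, 64, 67, 57, 60, 67, 58, 61, 67, 67, 67, 66, 66, 67, 68, 67, 66, 67, 66, 67, 67, 68, 67, 67, 67, 68, 68, 67, 67, 66, 57, 104, 161, 176, 174, 173]
184 [173, 173, 173, 173, 173, 172, 173, 173, 175, 173, 138, 81, 50, 60, 61, 62, 68, 69, 69, 69, 68, 67, 66, 66, 65, 66, 67, 67, 67, 67, 67, 66, 66, 67, 66, 68, 68, 63, 79, 145, 174, 175, 173, 173, 173]
186 [173, 17
[... 160 characters left out ...]
74, 175, 173, 173, 173, 172, 173]
188 [173, 173, 174, 174, 173, 172, 173, 173, 176, 147, 84, 35, 30, 106, 158, 150, 101, 66, 64, 66, 65, 67, 67, 67, 67, 67, 66, 67, 68, 65, 64, 55, 80, 116, 155, 175, 175, 174, 173, 172, 173, 173, 172, 173, 173]
190 [173, 172, 173, 173, 173, 173, 173, 173, 177, 121, 58, 47, 103, 161, 176, 175, 175, 174, 170, 169, 170, 146, 131, 133, 113, 96, 93, 145, 169, 169, 169, 174, 175, 174, 173, 174, 173, 173, 173, 172, 173, 173, 172, 174, 175]
192 [173, 173, 173, 173, 173, 173, 174, 174, 173, 175, 172, 174, 175, 174, 173, 173, 173, 172, 173, 173, 174, 173, 174, 174, 175, 175, 174, 174, 173, 174, 173, 173, 173, 173, 173, 173, 173, 172, 173, 173, 173, 173, 173, 175, 147]
```

Emit:
apply_moves:
  targets:
    - {"travel": [0, 0, -10], "roll": -0.8, "jaw": 5}
    - {"travel": [0, 0, -25], "roll": 0, "jaw": 5}
    - {"travel": [0, 0, -35], "roll": 0, "jaw": 5}
    - {"travel": [0, 12, -30], "roll": 0, "jaw": 5}
    - {"travel": [0, 15, -12], "roll": 0, "jaw": 5}
    - {"travel": [0, 8, 0], "roll": 0, "jaw": 5}
    - {"travel": [-20, 0, 0], "roll": 0, "jaw": 5}
    - {"travel": [-30, 0, 0], "roll": 0, "jaw": 5}
    - {"travel": [-30, 0, 0], "roll": 0, "jaw": 5}
    - {"travel": [-20, 0, 0], "roll": 0, "jaw": 5}

```text
clock: 15.7
tool_pos: [0.5007, 0.0855, 0.2572]
orientation: [179.9, -0.0, -110.7]
force: [-0.2, -0.9, -2.6]
opening: 0.0116
gripper_force: 29.8
```

Emit:
apply_moves:
  targets:
    - {"travel": [0, 0, 0], "roll": 0, "jaw": 5}
    - {"travel": [0, 0, 0], "roll": 0, "jaw": 5}
    - {"travel": [0, 0, 0], "roll": 0, "jaw": 5}

```text
clock: 16.0
tool_pos: [0.5001, 0.0835, 0.2577]
orientation: [179.9, -0.1, -110.8]
force: [-0.1, 0.7, -2.5]
opening: 0.0117
gripper_force: 29.9
```

```bash
cat > st.py <<'E'
from h import *
np.set_printoptions(precision=1,suppress=True)
T,o=tool(); a=np.radians(-20.7); X=np.array([np.cos(a),np.sin(a),0]);Y=np.array([-np.sin(a),np.cos(a),0])
bar=T[:3,3]+T[:3,:3]@np.array([.0215,0,0])-[.644,.0083,0]
print('bar in stand frame',bar@X*1000,bar@Y*1000,'tcp z',T[2,3]*1000,o['orientation'],o['force'],o['opening']*1000,o['clock'])
E
python3 - <<'E'
from st import *
W,_=wrist('w8'); ctrl_im=ctrl.snapshot('side'); cv2.imwrite('pics/side8.png',ctrl_im[:,:,::-1])
P=T[:3,3]
# arm seen in the wrist view? predicted pixels of arm axis points
pts=[np.array([.644,.0083,.215])-X*s for s in (.02,.05,.09)]+[np.array([.644,.0083,.240])-X*.0975]
print(proj('wrist',pts,W)); print(proj('side',pts))
E
```

```text
bar in stand frame -161.25335434553978 -1.9984003779227968 tcp z 257.65195137895546 [ 179.9   -0.1 -110.8] [-0.1  0.7 -2.5] 11.692524762059914 16.0
[[ 81.9 204.5]
 [130.7 204.5]
 [197.8 204.4]
 [194.2 217.3]]
[[280.  196.5]
 [290.2 199.8]
 [304.2 204.2]
 [306.6 197.8]]
```

Run:
```python
import cv2
im=cv2.imread('pics/w8.png').max(2)
for c in (85,100,115,130,150,170,190): print(c,im[184:226:2,c].tolist())
s=cv2.imread('pics/side8.png').max(2)
for c in (280,285,290,297): print(c,s[188:212,c].tolist())
```

```text
85 [80, 35, 30, 31, 33, 31, 31, 39, 52, 55, 61, 64, 60, 56, 84, 166, 171, 170, 172, 170, 170]
100 [31, 33, 31, 30, 31, 32, 31, 40, 52, 56, 60, 64, 60, 58, 92, 167, 172, 174, 173, 172, 172]
115 [34, 30, 32, 30, 46, 132, 164, 92, 49, 58, 63, 65, 62, 59, 89, 166, 171, 171, 173, 172, 172]
130 [30, 36, 115, 172, 171, 173, 167, 93, 50, 58, 63, 64, 63, 58, 88, 166, 174, 171, 171, 172, 173]
150 [64, 62, 60, 65, 98, 151, 166, 81, 54, 58, 63, 65, 62, 57, 87, 165, 173, 173, 173, 171, 171]
170 [62, 63, 63, 64, 63, 63, 63, 48, 50, 56, 63, 64, 61, 55, 100, 166, 173, 171, 176, 228, 245]
190 [64, 62, 62, 62, 64, 65, 63, 45, 45, 50, 54, 50, 49, 51, 57, 57, 63, 65, 57, 29, 23]
280 [87, 66, 60, 58, 72, 63, 61, 57, 59, 56, 57, 56, 60, 59, 63, 61, 53, 67, 123, 155, 159, 154, 154, 156]
285 [111, 95, 97, 53, 58, 58, 61, 58, 62, 62, 62, 55, 55, 57, 66, 60, 58, 57, 52, 49, 99, 155, 152, 154]
290 [96, 90, 95, 79, 61, 61, 61, 58, 56, 61, 59, 60, 62, 60, 58, 61, 54, 57, 59, 54, 46, 84, 154, 155]
297 [63, 76, 87, 89, 83, 58, 58, 57, 58, 60, 60, 56, 54, 60, 60, 58, 45, 55, 61, 56, 49, 97, 155, 155]
```

The arm is where predicted, mid row 205 against 204.5, and parallel. Driving the bar over the tip.

Emit:
apply_moves:
  targets:
    - {"travel": [-2, -10, 0], "roll": 0, "jaw": 5}
    - {"travel": [0, -20, 0], "roll": 0, "jaw": 5}
    - {"travel": [0, -20, 0], "roll": 0, "jaw": 5}
    - {"travel": [0, -20, 0], "roll": 0, "jaw": 5}
    - {"travel": [0, -20, 0], "roll": 0, "jaw": 5}
    - {"travel": [0, -13, 0], "roll": 0, "jaw": 5}
    - {"travel": [0, -6, 0], "roll": 0, "jaw": 5}
    - {"travel": [0, 0, 0], "roll": 0, "jaw": 5}
    - {"travel": [0, 0, 0], "roll": 0, "jaw": 5}

```text
clock: 17.0
tool_pos: [0.6028, 0.0474, 0.2581]
orientation: [180.0, -0.0, -110.8]
force: [-0.5, 0.2, -3.3]
opening: 0.0115
gripper_force: 29.9
```

```bash
python3 st.py
```

```text
bar in stand frame -52.379927880683624 0.468297346603067 tcp z 258.1096010392549 [ 180.    -0.  -110.8] [-0.5  0.2 -3.3] 11.480774487113687 17.0
```

Emit:
apply_moves:
  targets:
    - {"travel": [0, 0, 8], "roll": 0, "jaw": 5}
    - {"travel": [0, 0, 10], "roll": 0, "jaw": 5}
    - {"travel": [0, 0, 7], "roll": 0, "jaw": 5}
    - {"travel": [0, 0, 3], "roll": 0, "jaw": 5}
    - {"travel": [0, 0, 0], "roll": 0, "jaw": 5}
    - {"travel": [0, 0, 0], "roll": 0, "jaw": 5}

```text
clock: 17.6
tool_pos: [0.6034, 0.0474, 0.2303]
orientation: [-180.0, -0.0, -110.7]
force: [-0.4, 0.4, -2.6]
opening: 0.0116
gripper_force: 29.9
```

Emit:
apply_moves:
  targets:
    - {"travel": [0, 0, 1.5], "roll": 0, "jaw": 5}
    - {"travel": [0, 0, 1.5], "roll": 0, "jaw": 5}
    - {"travel": [0, 0, 0], "roll": 0, "jaw": 5}

```text
clock: 17.9
tool_pos: [0.6032, 0.0473, 0.227]
orientation: [180.0, -0.0, -110.8]
force: [-0.2, 0.3, -2.8]
opening: 0.0116
gripper_force: 29.9
```

Emit:
apply_moves:
  targets:
    - {"travel": [0, 0, 1], "roll": 0, "jaw": 5}
    - {"travel": [0, 0, 1], "roll": 0, "jaw": 5}
    - {"travel": [0, 0, 0], "roll": 0, "jaw": 5}

```text
clock: 18.2
tool_pos: [0.6031, 0.0473, 0.225]
orientation: [180.0, -0.0, -110.8]
force: [0.5, -0.5, -3.4]
opening: 0.0117
gripper_force: 29.9
```

Emit:
apply_moves:
  targets:
    - {"travel": [0, 0, 1], "roll": 0, "jaw": 5}
    - {"travel": [0, 0, 0.5], "roll": 0, "jaw": 5}
    - {"travel": [0, 0, 0], "roll": 0, "jaw": 5}

```text
clock: 18.5
tool_pos: [0.6033, 0.0474, 0.2238]
orientation: [-180.0, 0.0, -110.7]
force: [-0.3, 1.2, -1.9]
opening: 0.0122
gripper_force: 29.9
```

Emit:
apply_moves:
  targets:
    - {"travel": [0, 0, 1], "roll": 0, "jaw": 5}
    - {"travel": [0, 0, 0], "roll": 0, "jaw": 5}

```text
clock: 18.7
tool_pos: [0.6034, 0.0474, 0.2234]
orientation: [-180.0, 0.0, -110.7]
force: [-1.8, 0.9, 2.6]
opening: 0.0113
gripper_force: 29.9
```

Contact: the weight is now on the arm. Opening gently and letting it settle.

Emit:
apply_moves:
  targets:
    - {"travel": [0, 0, 0], "roll": 0, "jaw": 15}
    - {"travel": [0, 0, 0], "roll": 0, "jaw": 15}
    - {"travel": [0, 0, 0], "roll": 0, "jaw": 18}
    - {"travel": [0, 0, 0], "roll": 0, "jaw": 22}
    - {"travel": [0, 0, 0], "roll": 0, "jaw": 28}
    - {"travel": [0, 0, 0], "roll": 0, "jaw": 34}
    - {"travel": [0, 0, 0], "roll": 0, "jaw": 38}
    - {"travel": [0, 0, 0], "roll": 0, "jaw": 38}
    - {"travel": [0, 0, 0], "roll": 0, "jaw": 38}
    - {"travel": [0, 0, 0], "roll": 0, "jaw": 38}

```text
clock: 19.7
tool_pos: [0.6032, 0.0474, 0.2227]
orientation: [180.0, -0.0, -110.8]
force: [-0.2, 0.3, 0.7]
opening: 0.0377
gripper_force: 0.0
```

Run:
```python
from st import *
W,_=wrist('w9'); im=ctrl.snapshot('side'); cv2.imwrite('pics/side9.png',im[:,:,::-1])
# bar: rows of wrist image across columns
g=cv2.imread('pics/w9.png')
for r in (40,60,80,100,130,160,190): print(r,g[r,250:400:5].max(1).tolist())
```

```text
bar in stand frame -51.97264231575877 0.6199941619205679 tcp z 222.65975080616252 [ 180.    -0.  -110.8] [-0.2  0.3  0.7] 37.68079970179071 19.7
40 [244, 244, 244, 244, 244, 244, 244, 244, 244, 244, 244, 245, 245, 243, 244, 244, 244, 245, 244, 245, 244, 244, 244, 244, 245, 244, 245, 245, 244, 244]
60 [244, 245, 245, 244, 245, 244, 245, 244, 244, 244, 245, 245, 244, 244, 245, 245, 244, 244, 245, 245, 244, 245, 244, 245, 245, 245, 245, 244, 245, 245]
80 [245, 245, 245, 245, 244, 245, 245, 245, 245, 245, 245, 245, 245, 245, 245, 245, 245, 245, 245, 245, 245, 225, 175, 174, 174, 173, 173, 171, 172, 171]
100 [173, 225, 239, 138, 109, 121, 125, 123, 121, 118, 118, 106, 135, 138, 138, 138, 135, 94, 102, 100, 101, 97, 97, 93, 95, 109, 123, 174, 173, 173]
130 [63, 64, 64, 135, 90, 69, 69, 79, 145, 146, 143, 136, 135, 140, 142, 137, 136, 110, 140, 147, 141, 144, 119, 92, 90, 132, 130, 174, 173, 173]
160 [65, 66, 63, 84, 121, 71, 70, 68, 142, 144, 145, 136, 135, 139, 140, 138, 136, 109, 140, 144, 142, 144, 104, 92, 91, 143, 164, 174, 173, 173]
190 [34, 37, 60, 61, 138, 69, 70, 70, 138, 136, 142, 136, 135, 138, 140, 140, 137, 110, 141, 142, 144, 145, 94, 92, 90, 140, 174, 176, 174, 173]
```

It hangs level (bar at cols 305-335, box 265-380). Retreating straight up.

Emit:
apply_moves:
  targets:
    - {"travel": [0, 0, -4], "roll": 0, "jaw": 38}
    - {"travel": [0, 0, -8], "roll": 0, "jaw": 38}
    - {"travel": [0, 0, -12], "roll": 0, "jaw": 38}
    - {"travel": [0, 0, -25], "roll": 0, "jaw": 38}
    - {"travel": [0, 0, -35], "roll": 0, "jaw": 38}
    - {"travel": [0, 0, -35], "roll": 0, "jaw": 38}
    - {"travel": [-20, 0, -20], "roll": 0, "jaw": 38}
    - {"travel": [-40, 0, 0], "roll": 0, "jaw": 38}
    - {"travel": [-40, 0, 0], "roll": 0, "jaw": 38}
    - {"travel": [-40, 0, 0], "roll": 0, "jaw": 38}

```text
clock: 20.8
tool_pos: [0.6532, 0.1794, 0.3636]
orientation: [-179.9, 0.1, -110.8]
force: [0.6, -0.6, -0.5]
opening: 0.0378
gripper_force: 0.0
```

Emit:
apply_moves:
  targets:
    - {"travel": [0, 0, 0], "roll": 0, "jaw": 38}
    - {"travel": [0, 0, 0], "roll": 0, "jaw": 38}
    - {"travel": [0, 0, 0], "roll": 0, "jaw": 38}
    - {"travel": [0, 0, 0], "roll": 0, "jaw": 38}
    - {"travel": [0, 0, 0], "roll": 0, "jaw": 38}
    - {"travel": [0, 0, 0], "roll": 0, "jaw": 38}
    - {"travel": [0, 0, 0], "roll": 0, "jaw": 38}
    - {"travel": [0, 0, 0], "roll": 0, "jaw": 38}
    - {"travel": [0, 0, 0], "roll": 0, "jaw": 38}
    - {"travel": [0, 0, 0], "roll": 0, "jaw": 38}

```text
clock: 21.8
tool_pos: [0.6529, 0.1783, 0.3616]
orientation: [180.0, -0.0, -110.8]
force: [0.7, 0.5, 1.4]
opening: 0.038
gripper_force: 0.0
```

Emit:
apply_moves:
  targets:
    - {"travel": [0, 0, 0], "roll": 0, "jaw": 38}
    - {"travel": [0, 0, 0], "roll": 0, "jaw": 38}
    - {"travel": [0, 0, 0], "roll": 0, "jaw": 38}
    - {"travel": [0, 0, 0], "roll": 0, "jaw": 38}
    - {"travel": [0, 0, 0], "roll": 0, "jaw": 38}
    - {"travel": [0, 0, 0], "roll": 0, "jaw": 38}
    - {"travel": [0, 0, 0], "roll": 0, "jaw": 38}
    - {"travel": [0, 0, 0], "roll": 0, "jaw": 38}
    - {"travel": [0, 0, 0], "roll": 0, "jaw": 38}
    - {"travel": [0, 0, 0], "roll": 0, "jaw": 38}

```text
clock: 22.8
tool_pos: [0.6529, 0.1783, 0.3616]
orientation: [180.0, -0.0, -110.8]
force: [-0.1, -0.5, -0.9]
opening: 0.038
gripper_force: 0.0
```

Run:
```python
from st import *
W,_=wrist('w10'); a=ctrl.snapshot('wrist').astype(int); 
for i in range(6): b=ctrl.snapshot('wrist').astype(int)
print('motion',(abs(a-b).max(2)>40).sum())
g=cv2.imread('pics/w10.png').max(2)
# predicted bar ends / rim corners for an upright caddy hung at the seat
S=np.array([.644,.0083,0])-.052*X
pts=[S+y*Y+np.array([0,0,.2285]) for y in (-.0585,.0585)]+[S+x*X+y*Y+np.array([0,0,.1635]) for x in(-.035,.035) for y in (-.06,.06)]
p=proj('wrist',pts,W); print(p)
for r in range(int(p[:2,1].min())+5,int(min(p[:2,1].max(),215)),12): print(r,g[r,250:400:5].tolist())
```

```text
bar in stand frame -51.81992901075307 140.64192879216128 tcp z 361.6394994976364 [ 180.    -0.  -110.8] [-0.1 -0.5 -0.9] 37.99280082235788 22.8
motion 0
[[320.8 -97.3]
 [321.   71.4]
 [359.2 -54. ]
 [356.6  82.4]
 [282.7 -53.8]
 [285.6  82.5]]
-92 [66, 69, 69, 37, 28, 84, 227, 228, 228, 227, 227, 228, 217, 159, 178, 187, 195, 203, 208, 208, 186, 226, 228, 224, 25, 27, 85, 92, 92, 34]
-80 [40, 43, 42, 45, 44, 43, 44, 44, 46, 44, 46, 45, 45, 42, 46, 50, 47, 46, 46, 46, 43, 46, 43, 45, 43, 45, 43, 43, 41, 41]
-68 [17, 17, 20, 19, 23, 19, 18, 19, 12, 22, 16, 12, 18, 19, 19, 18, 24, 19, 19, 22, 17, 20, 16, 16, 20, 12, 16, 15, 19, 16]
-56 [16, 16, 19, 19, 19, 19, 18, 19, 18, 14, 20, 17, 22, 21, 16, 17, 17, 9, 22, 13, 14, 14, 17, 16, 20, 17, 19, 17, 20, 17]
-44 [85, 82, 84, 82, 84, 85, 86, 85, 84, 86, 86, 82, 83, 84, 84, 86, 86, 84, 87, 86, 84, 85, 85, 85, 85, 86, 87, 85, 85, 86]
-32 [84, 85, 83, 85, 84, 86, 86, 83, 85, 87, 86, 87, 84, 85, 85, 85, 85, 85, 84, 84, 83, 83, 84, 86, 84, 85, 84, 85, 85, 84]
-20 [84, 85, 84, 84, 85, 83, 84, 84, 83, 82, 84, 86, 83, 83, 83, 84, 84, 84, 82, 83, 84, 
[... 317 characters left out ...]
 30, 23, 54, 54, 93, 62, 105, 126, 128, 129, 109, 121, 120, 119, 125, 123, 124, 76, 113, 145, 145, 146, 147, 144, 145, 145, 145]
28 [53, 55, 54, 35, 29, 27, 49, 95, 61, 96, 127, 129, 129, 114, 121, 119, 113, 126, 126, 127, 74, 116, 146, 147, 146, 147, 146, 146, 147, 145]
40 [54, 55, 53, 54, 53, 30, 30, 66, 65, 88, 126, 127, 127, 111, 121, 122, 110, 126, 127, 126, 77, 113, 147, 147, 146, 147, 147, 146, 148, 147]
52 [55, 57, 55, 58, 55, 54, 38, 53, 72, 77, 123, 128, 127, 114, 122, 122, 112, 127, 128, 124, 74, 113, 148, 147, 147, 148, 148, 147, 147, 146]
64 [55, 54, 55, 57, 55, 50, 54, 62, 74, 70, 122, 127, 126, 112, 125, 122, 112, 125, 127, 126, 75, 117, 149, 149, 149, 149, 149, 148, 145, 148]
```

The bar (cols 313-333) and rims (about 285 and 355) match a caddy hanging upright at the hook seat, and nothing moves between frames. Handing in.

```bash
python3 -c "
from plant import ctrl
print(ctrl.close_job())"
```

```text
the job is handed in; nothing more can be done
None
```

The steel caddy is out of the cradle and hanging upright and still by its handle bar on the tall stand's arm, behind the tip; I handed the job in at about 23 s with the gripper clear of everything.

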